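# Seat and clamp a steel channel in the welding jig

### The job

Slide the steel channel along the welding jig until its end is pushed firmly, but not rammed, home against the stop pin. Then push the red clamp handle over its centre so that the clamp snaps down on the channel and stays shut, with the channel still against the stop. Be gentle with the handle, do not press on hard once the clamp is shut, and leave the grinding disc, the spray can and the red square where they are.

Things in the scene. Friction and masses are not known exactly. Their poses are not given: they have to be found in the camera images.
- jig: Fixed grey base plate 380 (y) x 150 (x -90 to +60) x 12 mm. Origin on the table under the middle of the track, z up. The track runs along y between two aluminium rails 12 mm high above the plate, 10 wide, inner faces at x = -22.5 and +22.5, y = -170 to +130. Stop at the -y end; clamp on the -x side at y = -20 mm.
- stop: Blue stop block on the jig plate, 50 x 40 (y) x 34 mm high, with its stop pin (the sleeve also sticks out behind). Origin: middle of its underside, at jig y = -165, z = 12. Its face is at jig y = -145 mm; from it a brass sleeve (16 mm across) with a steel pin (11 mm) stands out towards +y, axis 24 mm above the plate.
- stop_face (a point): Middle of the block's face where the stop sleeve and pin come out. The pin's tip starts 8 to 53 mm from here towards the jig's +y; how far is set anew each time and not reported, so it must be felt. The pin yields 4 mm to under 1 N, then stands solid: home is where it is felt solid (some 4 to 10 N beyond sliding friction). Over 20 N is ramming.
- channel: Loose steel U-channel lying open side down on the jig plate between the rails, 40 (x) x 180 (y) x 30 mm high, walls 3 mm, 0.3 to 0.55 kg. Origin: middle of its underside; axes as the jig's within a few degrees. Ends at its y = -90 (stop side) and +90 mm (push here, towards jig -y). Slides with 1 to 5 N of friction; starts 40 to 130 mm from home.
- clamp: The clamp's whole moving lever (steel arm, black pad and red handle) in a blue bracket. Origin on its hinge, at jig x = -62, y = -20, z = 55 mm; turns about its y, which is the jig's y. Its handle bears no more than 25 N from the robot.
- clamp_hinge (a joint): Angle of the over-centre clamp lever. 0 = open (handle leans 30 deg to jig -x, arm raised); about 1.05 rad = shut on the channel (handle leans 30 deg to +x); limit 1.15. Centre 0.53: before it the lever springs back open, beyond it snaps shut. Starting it takes about 7 N square to the handle 80 mm from the hinge, falling towards the centre.
- handle (a point): Middle of the red round grip (18 mm across, 66 mm long), 70 mm from the hinge; its tip is 103 mm from the hinge. Open, this point is at jig x about -98, z about 115, the tip at z about 143 mm. Push it from the -x side towards jig +x along its arc, rising at first with the tip: pushing level, friction on the leaning grip jams it and the force soars.
- pad (a point): Middle of the underside of the black rubber pad (16 mm across) on the clamp's arm, 57 mm from the hinge. Shut, it presses on the channel's top at jig x about -5, y -20 mm, with about 10 N.
- disc: Bystander: black grinding disc, 114 mm across, 5 mm thick, lying on the table beyond the jig. Origin at the middle of its underside.
- can: Bystander: green spray can, 60 mm across, 150 mm high, standing beyond the jig. Origin at the middle of its underside.
- square: Bystander: red welding square (triangular frame), about 90 x 90 x 15 mm, lying on the table near the stop on the robot's side of the jig. Origin at its middle, underside.
There are look-alikes about, which are no part of the job. Of the things like the channel, leave any that is brown, green or turquoise; of the rest the larger one is meant.

How it is judged:
By the outcome, as a careful person would: the job done as asked, in the order asked, and still so for the second after the job is handed in, with the robot touching nothing.
It also fails if it takes over 58 s, if anything falls off the work surface, if the arm or the gripper's body presses on something with over 40 N, if the wrist force passes 120 N, or if a joint passes its speed limit or range.

### The arm

A 6-joint arm with a two-finger parallel gripper is mounted at the origin on the work surface. World frame = base frame: x ahead of the robot, y to its left, z up, the work surface at z = 0. Lengths are in m, angles in rad, forces in N, time in s.
With the tool pointing down it reaches from about 0.375 to 0.975 m from the base axis. Payload 3.8 kg.
Tool frame: the origin (TCP) lies on the centre line of the jaws, within the pads' length; the fingertips stand 14 mm ahead of it and the grasp point (between the pads) lies 5 mm behind it (bot.finger_overhang is the distance from the TCP to the fingertips, in m); y points along the fingers, x is the direction in which the jaws open and shut, and the axes are right-handed (so a half turn about y gives the same grasp; the last joint's range is limited). The gripper opens to 85 mm and grips with 20 to 120 N. Pads are 22 mm wide; open, the fingers measure 114 mm over their backs; the gripper's body (76 mm by 85 mm) begins 54 mm behind the grasp point. The pads swing forward as they close: fully open they stand 13 mm farther back than shut.
Start: joints at [1.28, 0.264, 1.604, -0, 1.274, -0.037], TCP at [0.169, 0.653, 0.245] pointing down, gripper open.
Joint ranges: [-2.63, 2.63], [-0.94, 2.18], [0.31, 2.57], [-1.31, 4.45], [0, 2.66], [-2.55, 2.55]. Speed limits (rad/s): [2.57, 2.57, 3.14, 3.14, 3.14, 3.14].

### API

Orientations are given as a rotation vector (axis times angle).
In Python, from workcell import readout, read_camera, bot, spotter gives the robot as it stands.
- The arm moves only by the tool jog_arm, never from a script. Its argument "increments" is a list of rows, each a list of 7 numbers: the shift along the tool's x, y, z in m, then the turn, a rotation vector about the tool's x, y, z in rad, then the opening, from 0 (shut) to 1 (fully open). A call has 1 to 10 rows; each row shifts and turns the pose as measured when the row begins, along the tool's axes as they then stand; what a row does not reach is not made up. A row lasts 1/8 s, in which the tool goes at most 62.5 mm and 10.7 degrees, less where a joint would pass 70% of its speed; a pose out of reach is approached as far as the arm can. A call with a gripper value outside its range is refused whole. The fingers move at their own pace and stop on an object; "force" is the grip in N (left out, the last holds). Time passes only in rows, so rows that do not move let the fingers close. It gives the time, the measured TCP pose, the force and the opening at its end, in the units of the state.
- readout.read_state(): the state, without advancing time (a new reading comes with each control period).
- read_camera(name): name is "side" or "top"; returns a dict with "img" (384x512x3 uint8, blue, green, red), "range_z" (384x512 float32, m along the optical axis (not along the pixel's ray), 0 where there is no reading), "fx", "fy", "cx", "cy" (pixels), "distortion" ([k1, k2, p1, p2, k3] as OpenCV has them; the pictures are not rectified), "world_from_camera" (4x4, takes a point from camera to world coordinates). Camera axes: x right, y down, z forward; pixel columns grow to the right and rows downward; lengths in m; the calibration is good to about 2 mm. A picture is of the moment at which its call begins.
- bot.finish_job(): hands the job in, once; it reports no verdict.
Trained networks look in a picture, given as the dict that the camera call returned (one of the last four; its "shot" number tells which), for a name from the list of things; names that differ only in an ending like _2 or _b are one class to them, and where a whole thing is asked for, a point or a joint stands for the part that bears it (a point fixed in the world has none). Each returns a list of dicts, best first, with "p" (0 to 1); they miss things now and then, are a little off and sometimes report something else, mostly with a low value. They report only what shows in the picture. A call takes as long as a camera call. They do not tell look-alikes from the thing itself.
- spotter.masks_of(picture, thing): "mask" (384x512 bool, what is visible of it) and "location" ([column, row] in pixels, amid what is visible of it).
- spotter.spot_point(picture, thing): "location" ([column, row] in pixels: a listed point, or the origin of a listed thing).
The state is a dict: "time": time; "q": joint angles; "joint_vel": joint speeds; "joint_torque": joint torques, N m; "tool_pos": TCP position; "tcp_rot": TCP orientation; "wrist_force": force on the tool from outside, world axes, zero at the start; "torque": the same for the moment, N m; "width": opening from 0.0 (shut) to 1.0 (fully open).
Only numpy, scipy, OpenCV 4.12 (cv2) and the standard library are available. Lean on these libraries where they do the work, as an engineer would, in place of code of your own. Each camera call takes 0.05 s, during which the arm holds its last target. There are 200 camera calls.

## Working session

There is one attempt and no reset: what is moved stays moved. The work goes in short steps, Python scripts to look and compute and a tool call to move; the robot and the scene stay as the last step left them, time stands still between calls to the robot, and variables do not carry over. Pictures are saved under pics/ and viewed, about 8 in all and at most 12, crops included, and the job is handed in when it is done.

Besides the shell and the picture viewer there is one more tool, called after "Request:" in YAML: its name, and indented under it one key for each argument. jog_arm: Moves the arm, as the interface text tells. Its arguments: {"type":"object","properties":{"increments":{"type":"array"},"force":{"type":"number"}},"required":["increments"]}

```bash
ls; mkdir -p pics; cat > h.py <<'E'
import numpy as np, cv2
from workcell import readout, read_camera, bot, spotter
def K(p): return np.array([[p['fx'],0,p['cx']],[0,p['fy'],p['cy']],[0,0,1]])
def cloud(p):
    h,w=p['range_z'].shape
    u,v=np.meshgrid(np.arange(w),np.arange(h))
    n=cv2.undistortPoints(np.stack([u,v],-1).reshape(-1,1,2).astype(float),K(p),np.array(p['distortion'])).reshape(h,w,2)
    z=p['range_z']; P=np.dstack([n*z[...,None],z])
    T=np.array(p['world_from_camera']); W=P@T[:3,:3].T+T[:3,3]
    W[z==0]=np.nan
    return W
def proj(p,X):
    T=np.linalg.inv(np.array(p['world_from_camera']))
    return cv2.projectPoints(np.atleast_2d(X).astype(float),cv2.Rodrigues(T[:3,:3])[0],T[:3,3],K(p),np.array(p['distortion']))[0].reshape(-1,2)
def onplane(p,uv,z):
    n=cv2.undistortPoints(np.array(uv,float).reshape(-1,1,2),K(p),np.array(p['distortion'])).reshape(-1,2)
    T=np.array(p['world_from_camera']); d=np.c_[n,np.ones(len(n))]@T[:3,:3].T; o=T[:3,3]
    return o+d*((z-o[2])/d[:,2])[:,None]
E
python3 - <<'E'
from h import *
a=read_camera('top');b=read_camera('side')
cv2.imwrite('pics/1.png',np.hstack([a['img'],b['img']])[:,:])
cv2.imwrite('pics/1.png',cv2.resize(np.vstack([a['img'],b['img']]),None,fx=.78,fy=.78))
cv2.imwrite('pics/top.png',cv2.resize(a['img'],None,fx=1.5,fy=1.5));cv2.imwrite('pics/side.png',cv2.resize(b['img'],None,fx=1.5,fy=1.5))
for p,nm in((a,'top'),(b,'side')):
    C=cloud(p)
    print(nm,np.round(p['world_from_camera'],3).tolist())
    for t in('jig','stop','stop_face','channel','clamp','handle','pad','disc','can','square'):
        for r in spotter.spot_point(p,t)[:3]:
            u,v=np.round(r['location']).astype(int)
            print(nm,t,round(r['p'],2),u,v,np.round(C[v,u],3) if 0<=v<384 and 0<=u<512 else '')
print(readout.read_state())
E
```

```text
pics
top [[-0.014, -0.991, 0.136, 0.447], [-0.999, 0.01, -0.031, 0.017], [0.03, -0.136, -0.99, 0.995], [0.0, 0.0, 0.0, 1.0]]
top jig 0.59 276 186 [ 0.592 -0.068  0.043]
top stop 0.9 347 200 [ 0.558 -0.229  0.047]
top stop 0.46 255 187 [ 0.59  -0.021  0.043]
top stop_face 0.83 339 195 [ 0.57  -0.212  0.042]
top channel 0.97 187 107 [0.789 0.138 0.017]
top channel 0.94 177 298 [0.345 0.156 0.031]
top channel 0.67 257 182 [ 0.602 -0.025  0.043]
top clamp 0.78 280 212 [ 0.53  -0.073  0.076]
top handle 0.89 282 228 [ 0.492 -0.071  0.13 ]
top handle 0.49 338 139 [ 0.711 -0.224  0.009]
top pad 0.82 288 194 [ 0.565 -0.088  0.106]
top disc 0.7 342 142 [ 0.704 -0.234  0.005]
top can 0.74 241 114 [0.748 0.01  0.086]
top square 0.68 333 275 [ 0.389 -0.199  0.012]
side [[0.928, -0.249, 0.277, 0.282], [-0.373, -0.629, 0.682, -0.721], [0.005, -0.736, -0.677, 0.845], [0.0, 0.0, 0.0, 1.0]]
side jig 0.65 279 248 [ 0.581 -0.095  0.042]
side jig 0.48 252 245 [ 0.524 -0.083  0.064]
side stop 0.74 296 310 [ 0.55  -0.249  0.04 ]
side stop_face 0.86 297 290 [ 0.571 -0.209  0.043]
side channel 0.98 276 231 [
[... 379 characters left out ...]
.077  0.123]
side square 0.58 210 330 [ 0.388 -0.206  0.002]
{'time': 1.1, 'q': array([ 1.28013535e+00,  2.63918424e-01,  1.60398328e+00,  2.17208900e-05,
        1.27372880e+00, -3.69220763e-02]), 'joint_vel': array([-0.00086739,  0.00044501,  0.00133091, -0.00146285, -0.0003352 ,
       -0.00011035]), 'joint_torque': array([-1.45515602e-03, -5.15085196e+01, -3.67729998e+01, -8.83694065e-05,
        7.05944731e-04,  1.21291086e-05]), 'tool_pos': array([0.16944953, 0.65337854, 0.24527634]), 'tcp_rot': array([-1.31861194, -1.02023035,  1.02030182]), 'wrist_force': array([0.15073245, 0.00859615, 0.24162232]), 'torque': array([ 0.01702885, -0.01199149, -0.03951035]), 'width': 0.997230154555892}
```

View pics/top.png

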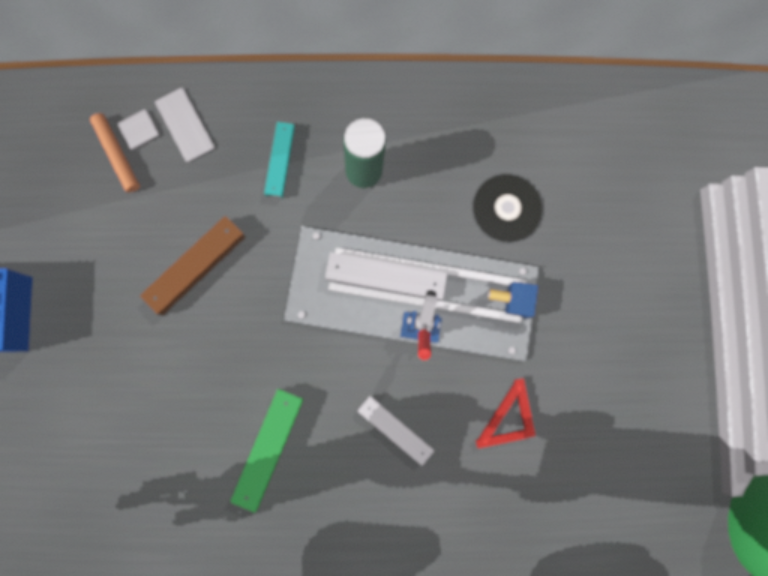

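View pics/side.png

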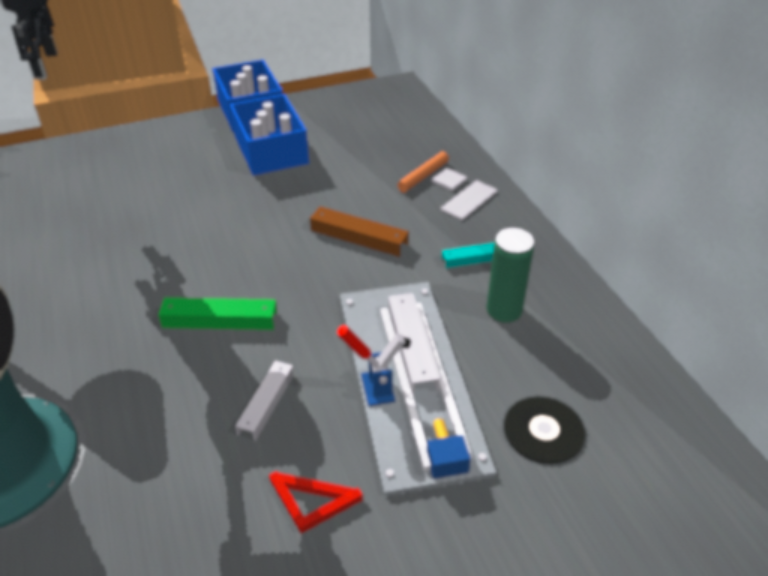

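The pictures show five channel-like objects. In raw top pixels they are brown (128,177), green (177,300), turquoise (187,107), a small grey one (264,287), and the grey-white one between the rails (257,182). The one in the jig is neither brown, green nor turquoise and is larger than the other grey one, so it's the one meant. Next I'll fit the jig pose and confirm it with an overlay crop.

```bash
cat > fit.py <<'E'
from h import *
from scipy.optimize import least_squares
a=read_camera('top');b=read_camera('side')
# plate corners (raw px) from depth cloud: points by height
out={}
for p,nm in((a,'top'),(b,'side')):
    C=cloud(p); x,y,z=C[...,0],C[...,1],C[...,2]
    reg=(x>.44)&(x<.68)&(y>-.29)&(y<.16)
    pl=reg&(z>.007)&(z<.018)
    m=spotter.masks_of(p,'jig'); 
    ch=[r for r in spotter.masks_of(p,'channel') if np.linalg.norm(C[int(r['location'][1]),int(r['location'][0]),:2]-[.6,-.03])<.05]
    print(nm,'tablez',np.nanmedian(z[(x>.4)&(x<.45)&(y>-.1)&(y<0)]),'plate z',np.nanmedian(z[pl]))
    r=cv2.minAreaRect(C[pl][:,:2].astype(np.float32)*1000);print('plate',r)
    if ch:
        t=ch[0]['mask']&(abs(z-.042)<.006); q=C[t]; print('ch n',len(q),np.median(q[:,2]))
        lo=np.float32(q[:,:2]*1000); print('chan',cv2.minAreaRect(lo))
    out[nm]=(C,pl)
E
python3 fit.py
```

```text
top tablez -0.0007370603185696267 plate z 0.011269570219779146
plate ((592.5427856445312, -71.1536865234375), (380.33782958984375, 240.959716796875), 79.5159912109375)
ch n 1340 0.04115433921921674
chan ((599.121826171875, -25.215904235839844), (179.09918212890625, 41.02751159667969), 78.90437316894531)
side tablez 0.0005786448063400118 plate z 0.012705836438191398
plate ((592.547119140625, -69.68167114257812), (383.227294921875, 241.75924682617188), 79.19584655761719)
ch n 990 0.04232946898164419
chan ((601.116943359375, -24.75037384033203), (182.96707153320312, 40.299896240234375), 79.04486846923828)
```

```bash
cat > fit2.py <<'E'
from h import *
a=read_camera('top');b=read_camera('side')
res=[]
for p,nm in((a,'top'),(b,'side')):
    C=cloud(p); x,y,z=C[...,0],C[...,1],C[...,2]
    up=((z>.006)&(z<.06)&(x>.44)&(x<.70)&(y>-.29)&(y<.16)).astype(np.uint8)
    n,l,s,c=cv2.connectedComponentsWithStats(up)
    k=l[int(proj(p,[.59,-.03,.042])[0,1]),int(proj(p,[.59,-.03,.042])[0,0])]
    pts=C[(l==k)&(z<.017)][:,:2]
    r=cv2.minAreaRect(np.float32(pts*1000)); print(nm,r)
    # refine: yaw via channel/plate, edges
    best=None
    for th in np.radians(np.arange(-15,-6,.1)):
        ex=np.array([np.cos(th),np.sin(th)]);ey=np.array([-ex[1],ex[0]])
        u=pts@ex;v=pts@ey
        e=[np.histogram(u,bins=np.arange(u.min()-.01,u.max()+.01,.002))[0]]
        sc=(e[0].astype(float)**2).sum()
        w=np.ptp(np.percentile(u,[1,99]))
        if best is None or w<best[0]: best=(w,th,np.percentile(u,[.5,99.5]),np.percentile(v,[.5,99.5]))
    w,th,U,V=best; ex=np.array([np.cos(th),np.sin(th)]);ey=np.array([-ex[1],ex[0]])
    o=ex*(U.mean()+.015)+ey*V.mean(); print('yaw',np.degrees(th),'w',np.ptp(U),np.ptp(V),'origin',o)
    res.append((th,o))
E
python3 fit2.py
```

```text
top ((575.8134155273438, -67.7666015625), (379.644775390625, 151.37728881835938), 79.69009399414062)
yaw -10.600000000000017 w 0.1494910442146532 0.3760241224645714 origin [ 0.5904848  -0.07019187]
side ((580.5792236328125, 853.4279174804688), (1576.640380859375, 2728.411865234375), 0.1031428799033165)
yaw -6.100000000000032 w 1.6686034121938682 2.680526054719307 origin [0.6340362  0.89721759]
```

```bash
cat > jig.py <<'E'
from h import *
def frame(yaw,o):
    th=np.radians(yaw);R=np.array([[np.cos(th),-np.sin(th),0],[np.sin(th),np.cos(th),0],[0,0,1]])
    return R,np.array([o[0],o[1],0])
R,O=frame(-10.7,(.5905,-.0700))
W=lambda P:np.atleast_2d(np.array(P,float))/1000@R.T+O
J=lambda X:(np.atleast_2d(X)-O)@R*1000
def overlay(p,s,box):
    im=cv2.resize(p['img'],None,fx=s,fy=s,interpolation=cv2.INTER_CUBIC)
    def L(P,c): cv2.polylines(im,[np.int32(np.round((proj(p,W(P))+.5)*s))],True,c,1)
    L([[-90,-190,12],[60,-190,12],[60,190,12],[-90,190,12]],(0,255,255))
    for x in(-22.5,22.5): L([[x,-170,24],[x,130,24]],(255,255,0))
    L([[-25,-185,46],[25,-185,46],[25,-145,46],[-25,-145,46]],(0,255,0))
    L([[-62,-20,55],[-113.5,-20,144]],(0,255,0))
    c=J([.600,-.025,.042])[0]
    L([[c[0]+sx*20,c[1]+sy*90,42] for sx,sy in((-1,-1),(1,-1),(1,1),(-1,1))],(255,0,255))
    x,y,w,h=[int(v*s) for v in box]; return im[y:y+h,x:x+w]
E
python3 - <<'E'
from jig import *
a=read_camera('top');b=read_camera('side')
A=overlay(a,4,(185,145,185,100));B=overlay(b,3.0,(215,180,125,150))
cv2.imwrite('pics/2.png',A);cv2.imwrite('pics/3.png',B);print(A.shape,B.shape)
print('channel jig',J([.600,-.025,.042]))
for p in(a,b):
  C=cloud(p)
  for t in('handle','pad','stop_face','clamp'):
    r=spotter.spot_point(p,t)[0];u,v=np.round(r['location']).astype(int);print(t,J(C[v,u]))
E
```

```text
(400, 740, 3) (450, 375, 3)
channel jig [[ 0.97982387 45.98140869 42.        ]]
handle [[-93.90997962 -19.04914635 125.8205108 ]]
pad [[-28.61008842 -20.69596575 109.04213169]]
stop_face [[   2.03570823 -144.24947425   41.8083507 ]]
clamp [[-63.67731249 -21.91819076  70.54788068]]
handle [[-93.2091202  -25.19505059 127.91293977]]
pad [[-21.27330334 -26.73479274 103.11690398]]
stop_face [[   3.67780214 -149.47439135   46.45837336]]Traceback (most recent call last):
  File "<stdin>", line 9, in <module>
IndexError: list index out of range
```

View pics/2.png

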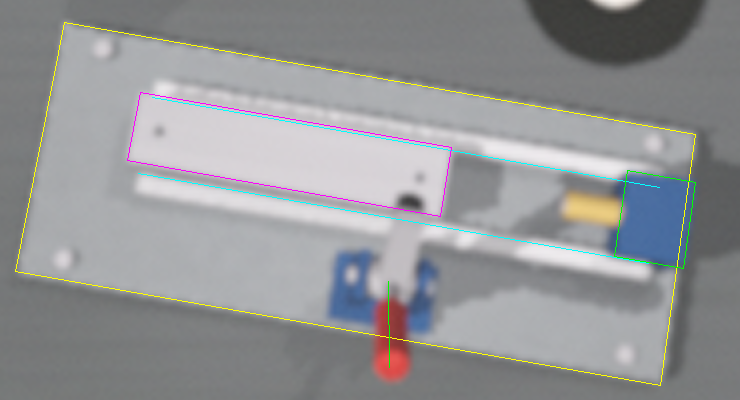

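View pics/3.png

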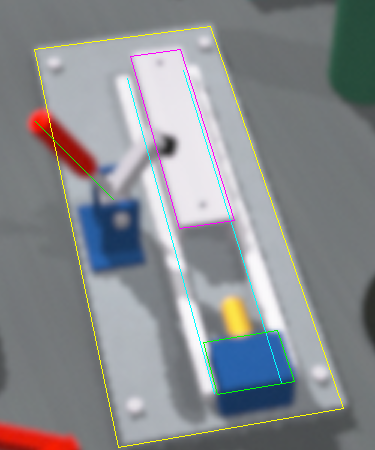

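```bash
python3 - <<'E'
from jig import *
from scipy.spatial.transform import Rotation as Ro
s=readout.read_state(); M=Ro.from_rotvec(s['tcp_rot']).as_matrix()
print(np.round(M,3)); print('in jig',np.round(R.T@M,3)); print(bot.finger_overhang)
a=read_camera('top'); C=cloud(a); 
# profile along axis
for y in range(-150,-40,4):
    P=W([[x,y,38] for x in range(-6,7,2)]); uv=np.round(proj(a,P)).astype(int)
    print(y,np.round(np.nanmedian(C[uv[:,1],uv[:,0],2])*1000), a['img'][uv[3,1],uv[3,0]], end=' | ')
print(W([[0,165,0],[0,136,0],[-135,-20,130]]))
E
```

```text
[[ 0.251 -0.    -0.968]
 [ 0.968  0.     0.251]
 [ 0.    -1.     0.   ]]
in jig [[ 0.067 -0.    -0.998]
 [ 0.998  0.     0.067]
 [ 0.    -1.     0.   ]]
0.014
-150 45.0 [158 119 104] | -146 43.0 [133 188 216] | -142 41.0 [128 200 229] | -138 43.0 [129 203 233] | -134 41.0 [129 203 232] | -130 41.0 [130 203 233] | -126 42.0 [130 204 234] | -122 43.0 [128 202 232] | -118 42.0 [143 199 226] | -114 39.0 [161 187 207] | -110 33.0 [144 142 144] | -106 11.0 [162 159 158] | -102 12.0 [175 171 170] | -98 10.0 [177 173 172] | -94 11.0 [179 175 174] | -90 11.0 [179 176 174] | -86 11.0 [180 177 175] | -82 13.0 [179 177 175] | -78 10.0 [172 169 167] | -74 11.0 [142 139 138] | -70 9.0 [140 138 137] | -66 11.0 [139 138 136] | -62 12.0 [140 138 136] | -58 10.0 [139 136 136] | -54 11.0 [140 137 136] | -50 10.0 [140 137 136] | -46 11.0 [179 175 178] | -42 41.0 [208 204 208] | [[ 0.62113499  0.09213111  0.        ]
 [ 0.61575066  0.06363534  0.        ]
 [ 0.45413394 -0.06458726  0.13      ]]
```

Request:
jog_arm:
  increments:
    - [0,0,0,0,-0.067,0,0]
    - [-0.042,0,-0.05,0,0,0,0]
    - [-0.042,0,-0.05,0,0,0,0]
    - [-0.042,0,-0.05,0,0,0,0]
    - [-0.042,0,-0.05,0,0,0,0]
    - [-0.042,0,-0.05,0,0,0,0]
    - [-0.042,0,-0.05,0,0,0,0]
    - [-0.042,0,-0.05,0,0,0,0]
    - [-0.042,0,-0.05,0,0,0,0]
    - [-0.042,0,-0.05,0,0,0,0]
  force: 40

```text
time: 3.3
tool_pos: [0.5299, 0.2189, 0.2465]
tcp_rot: [-1.286, -1.086, 1.072]
wrist_force: [1.2, 1.0, -0.5]
width: 0.003
```

```bash
cat > st.py <<'E'
from jig import *
from scipy.spatial.transform import Rotation as Ro
s=readout.read_state(); M=Ro.from_rotvec(s['tcp_rot']).as_matrix()
print('t',s['time'],'jig',np.round(J(s['tool_pos'])[0],1),'F jig',np.round(R.T@s['wrist_force'],2),'w',round(s['width'],3))
print(np.round(R.T@M,3).tolist())
E
python3 st.py
```

```text
t 3.3 jig [-113.2  272.6  246.5] F jig [ 0.97  1.2  -0.52] w 0.003
[[-0.012, 0.005, -1.0], [1.0, 0.006, -0.012], [0.006, -1.0, -0.005]]
```

Request:
jog_arm:
  increments:
    - [-0.026,0.02,-0.0285,0,0.01,0,0]
    - [-0.026,0.04,-0.0285,0,0,0,0]
    - [-0.026,0.04,-0.0285,0,0,0,0]
    - [-0.026,0.04,-0.0285,0,0,0,0]
    - [0,0.02,0,0,0,0,0]
    - [0,0.02,0,0,0,0,0]
    - [0,0.01,0,0,0,0,0]
    - [0,0,0,0,0,0,0]

```text
time: 4.3
tool_pos: [0.6328, 0.0911, 0.0553]
tcp_rot: [-1.297, -1.082, 1.053]
wrist_force: [-0.4, 0.2, 0.2]
width: -0.005
```

```bash
python3 st.py
```

```text
t 4.3 jig [ 11.7 166.1  55.3] F jig [-0.44  0.12  0.16] w -0.005
[[0.004, 0.014, -1.0], [1.0, 0.011, 0.004], [0.011, -1.0, -0.014]]
```

Request:
jog_arm:
  increments:
    - [0,0.009,0.0105,0.014,0,0.011,0]
    - [0,0.008,0,0,0,0,0]
    - [-0.006,0,0,0,0,0,0]
    - [-0.003,0,0,0,0,0,0]
    - [0,0,0,0,0,0,0]

```text
time: 4.92
tool_pos: [0.6218, 0.0855, 0.0405]
tcp_rot: [-1.295, -1.072, 1.067]
wrist_force: [0.0, 0.7, -0.3]
width: -0.002
```

```bash
python3 st.py
```

```text
t 4.925 jig [  1.9 158.7  40.5] F jig [-0.11  0.71 -0.27] w -0.002
[[0.002, 0.004, -1.0], [1.0, 0.001, 0.002], [0.001, -1.0, -0.004]]
```

Request:
jog_arm:
  increments:
    - [-0.005,0,0,0,0,0,0]
    - [-0.005,0,0,0,0,0,0]
    - [-0.005,0,0,0,0,0,0]
    - [-0.005,0,0,0,0,0,0]

```text
time: 5.42
tool_pos: [0.6186, 0.0653, 0.0411]
tcp_rot: [-1.295, -1.073, 1.064]
wrist_force: [0.9, 1.8, -0.2]
width: 0.001
```

```bash
python3 st.py
```

```text
t 5.425 jig [  2.5 138.1  41.1] F jig [ 0.54  1.88 -0.18] w 0.001
[[0.003, 0.005, -1.0], [1.0, 0.003, 0.003], [0.003, -1.0, -0.005]]
```

Request:
jog_arm:
  increments:
    - [-0.005,0,0,0,0,0,0]
    - [-0.005,0,0,0,0,0,0]
    - [-0.005,0,0,0,0,0,0]
    - [-0.005,0,0,0,0,0,0]
    - [-0.005,0,0,0,0,0,0]
    - [-0.005,0,0,0,0,0,0]

```text
time: 6.18
tool_pos: [0.6127, 0.034, 0.0411]
tcp_rot: [-1.295, -1.074, 1.064]
wrist_force: [0.0, 2.2, 0.0]
width: -0.0
```

```bash
python3 st.py; python3 - <<'E'
from jig import *
p=read_camera('top');C=cloud(p)
for r in spotter.masks_of(p,'channel'):
    u,v=map(int,r['location'])
    if np.linalg.norm(C[v,u,:2]-[.59,-.06])<.06:
        q=C[r['mask']&(abs(C[...,2]-.0415)<.005)];q=q[~np.isnan(q[:,0])];j=J(q);print(r['p'],np.round(np.percentile(j[:,0],[1,50,99]),1),np.round(np.percentile(j[:,1],[.5,50,99.5]),1))
E
```

```text
t 6.175 jig [  2.5 106.4  41.1] F jig [-0.38  2.21  0.03] w -0.0
[[0.003, 0.005, -1.0], [1.0, 0.003, 0.003], [0.003, -1.0, -0.005]]
0.69 [-20.2  -3.7  17.6] [-84.4 -27.1  90.4]
```

Request:
jog_arm:
  increments:
    - [-0.004,0,0,0,0,0,0]
    - [-0.004,0,0,0,0,0,0]
    - [-0.003,0,0,0,0,0,0]
    - [-0.002,0,0,0,0,0,0]

```text
time: 6.78
tool_pos: [0.6101, 0.0204, 0.041]
tcp_rot: [-1.295, -1.074, 1.064]
wrist_force: [-0.2, 2.7, -0.5]
width: 0.003
```

Request:
jog_arm:
  increments:
    - [-0.002,0,0,0,0,0,0]
    - [-0.002,0,0,0,0,0,0]

```text
time: 7.02
tool_pos: [0.6093, 0.0163, 0.041]
tcp_rot: [-1.295, -1.074, 1.064]
wrist_force: [0.8, 2.4, -0.8]
width: 0.001
```

Request:
jog_arm:
  increments:
    - [-0.002,0,0,0,0,0,0]
    - [-0.002,0,0,0,0,0,0]

```text
time: 7.28
tool_pos: [0.6085, 0.0122, 0.041]
tcp_rot: [-1.295, -1.074, 1.064]
wrist_force: [0.7, 2.4, 0.6]
width: -0.001
```

```bash
python3 st.py
```

```text
t 7.275 jig [ 2.4 84.1 41. ] F jig [0.26 2.49 0.6 ] w -0.001
[[0.003, 0.005, -1.0], [1.0, 0.003, 0.003], [0.003, -1.0, -0.005]]
```

Request:
jog_arm:
  increments:
    - [-0.001,0,0,0,0,0,0]
    - [-0.001,0,0,0,0,0,0]

```text
time: 7.52
tool_pos: [0.6081, 0.0101, 0.041]
tcp_rot: [-1.295, -1.074, 1.063]
wrist_force: [1.1, 2.9, -0.2]
width: 0.0
```

Request:
jog_arm:
  increments:
    - [-0.001,0,0,0,0,0,0]

```text
time: 7.65
tool_pos: [0.6079, 0.0092, 0.0411]
tcp_rot: [-1.295, -1.074, 1.063]
wrist_force: [0.3, 2.9, -0.5]
width: -0.001
```

Request:
jog_arm:
  increments:
    - [-0.001,0,0,0,0,0,0]

```text
time: 7.78
tool_pos: [0.6077, 0.0082, 0.041]
tcp_rot: [-1.295, -1.074, 1.063]
wrist_force: [-0.6, 3.0, -0.7]
width: 0.0
```

Request:
jog_arm:
  increments:
    - [-0.001,0,0,0,0,0,0]

```text
time: 7.9
tool_pos: [0.6075, 0.0073, 0.041]
tcp_rot: [-1.295, -1.074, 1.063]
wrist_force: [0.3, 2.6, -0.8]
width: 0.0
```

Request:
jog_arm:
  increments:
    - [-0.001,0,0,0,0,0,0]

```text
time: 8.02
tool_pos: [0.6074, 0.0065, 0.0411]
tcp_rot: [-1.295, -1.074, 1.063]
wrist_force: [0.6, 5.4, 0.7]
width: -0.0
```

Request:
jog_arm:
  increments:
    - [-0.001,0,0,0,0,0,0]

```text
time: 8.15
tool_pos: [0.6074, 0.0064, 0.0411]
tcp_rot: [-1.294, -1.075, 1.061]
wrist_force: [2.0, 7.9, -0.8]
width: -0.002
```

Request:
jog_arm:
  increments:
    - [-0.001,0,0,0,0,0,0]

```text
time: 8.28
tool_pos: [0.6074, 0.0064, 0.0411]
tcp_rot: [-1.293, -1.075, 1.059]
wrist_force: [1.1, 7.3, -0.1]
width: 0.001
```

```bash
python3 st.py
```

```text
t 8.275 jig [ 2.5 78.2 41.1] F jig [-0.32  7.41 -0.07] w 0.001
[[0.004, 0.006, -1.0], [1.0, 0.008, 0.004], [0.008, -1.0, -0.006]]
```

Request:
jog_arm:
  increments:
    - [-0.0014,0,0,0,0,0,0]

```text
time: 8.4
tool_pos: [0.6074, 0.0064, 0.0412]
tcp_rot: [-1.292, -1.076, 1.057]
wrist_force: [2.5, 8.8, -1.1]
width: -0.003
```

Request:
jog_arm:
  increments:
    - [0.002,0,0,0,0,0,0]
    - [0.004,0,0,0,0,0,0]
    - [0.01,-0.01,0,0,0,-0.008,0]
    - [0.01,-0.04,0,0,0,0,0]
    - [0,-0.04,0,0,0,0,0]
    - [0,-0.04,0,0,0,0,0]
    - [0,-0.04,0,0,0,0,0]

```text
time: 9.28
tool_pos: [0.608, 0.0299, 0.2139]
tcp_rot: [-1.282, -1.074, 1.058]
wrist_force: [1.2, 1.2, -0.7]
width: 0.0
```

```bash
python3 st.py; python3 - <<'E'
from jig import *
p=read_camera('top');C=cloud(p)
for r in spotter.masks_of(p,'channel'):
    u,v=map(int,r['location'])
    if np.linalg.norm(C[v,u,:2]-[.59,-.08])<.08:
        q=C[r['mask']&(abs(C[...,2]-.0415)<.005)];q=q[~np.isnan(q[:,0])];j=J(q);print(r['p'],np.round(np.percentile(j[:,0],[1,50,99]),1),np.round(np.percentile(j[:,1],[.5,50,99.5]),1))
E
```

```text
t 9.275 jig [ -1.4 101.5 213.9] F jig [ 0.92  1.35 -0.65] w 0.0
[[0.004, -0.003, -1.0], [1.0, 0.014, 0.004], [0.014, -1.0, 0.003]]
0.84 [-20.2  -0.6  19.6] [-114.1  -47.2   64.4]
```

Request:
jog_arm:
  increments:
    - [-0.03,0,0.038,0,0,0.014,0]
    - [-0.031,0,0.039,0,0,0,0]
    - [-0.031,0,0.039,0,0,0,0]
    - [-0.03,0,0.039,0,0,0,0]
    - [0,0.02,0,0,0,0,0]
    - [0,0.024,0,0,0,0,0]
    - [0,0.02,0,0,0,0,0]
    - [0,0,0,0,0,0,0]

```text
time: 10.38
tool_pos: [0.4323, -0.0622, 0.1537]
tcp_rot: [-1.303, -1.079, 1.062]
wrist_force: [-1.0, 0.2, 0.2]
width: 0.003
```

```bash
python3 st.py; python3 - <<'E'
from jig import *
p=read_camera('side')
A=overlay(p,4,(180,150,140,140)); cv2.imwrite('pics/4.png',A)
E
```

```text
t 10.375 jig [-156.9  -21.7  153.7] F jig [-1.    0.06  0.23] w 0.003
[[0.003, 0.014, -1.0], [1.0, 0.001, 0.003], [0.001, -1.0, -0.014]]
```

View pics/4.png

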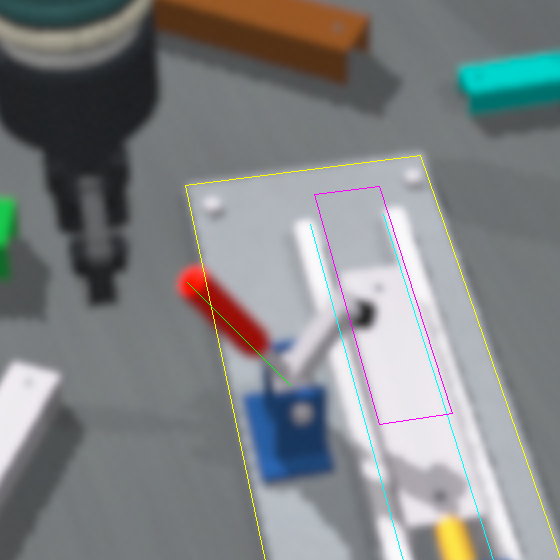

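Request:
jog_arm:
  increments:
    - [0.001,0.008,0,0.014,0,0,0]
    - [0,0.007,-0.006,0,0,0,0]
    - [0,0,-0.007,0,0,0,0]
    - [0,0,-0.005,0,0,0,0]
    - [0,0,0,0,0,0,0]

```text
time: 11.05
tool_pos: [0.4552, -0.0652, 0.1416]
tcp_rot: [-1.297, -1.074, 1.065]
wrist_force: [-1.1, 0.1, -0.0]
width: 0.001
```

```bash
python3 st.py
```

```text
t 11.05 jig [-133.8  -20.4  141.6] F jig [-1.11 -0.08 -0.04] w 0.001
[[0.002, 0.006, -1.0], [1.0, 0.001, 0.002], [0.001, -1.0, -0.006]]
```

Request:
jog_arm:
  increments:
    - [0,0,-0.002,0,0,0,0]
    - [0,0,-0.002,0,0,0,0]

```text
time: 11.3
tool_pos: [0.4587, -0.0659, 0.1416]
tcp_rot: [-1.296, -1.073, 1.066]
wrist_force: [-3.5, 1.3, 1.7]
width: -0.001
```

Request:
jog_arm:
  increments:
    - [0,-0.0005,-0.002,0,0,0,0]
    - [0,-0.0005,-0.001,0,0,0,0]

```text
time: 11.55
tool_pos: [0.4587, -0.0659, 0.1417]
tcp_rot: [-1.29, -1.068, 1.069]
wrist_force: [-4.2, 0.4, 1.6]
width: -0.002
```

```bash
python3 st.py
```

```text
t 11.55 jig [-130.2  -20.4  141.7] F jig [-4.19 -0.44  1.58] w -0.002
[[0.002, -0.002, -1.0], [1.0, 0.001, 0.002], [0.001, -1.0, 0.002]]
```

Request:
jog_arm:
  increments:
    - [0,-0.0012,-0.002,0,0,0,0]
    - [0,-0.0013,-0.002,0,0,0,0]

```text
time: 11.8
tool_pos: [0.459, -0.0659, 0.1422]
tcp_rot: [-1.283, -1.063, 1.073]
wrist_force: [-5.3, 0.7, -0.8]
width: 0.001
```

Request:
jog_arm:
  increments:
    - [0,-0.0015,-0.0025,0,0,0,0]
    - [0,-0.0015,-0.0025,0,0,0,0]

```text
time: 12.05
tool_pos: [0.4593, -0.066, 0.1423]
tcp_rot: [-1.275, -1.056, 1.077]
wrist_force: [-7.3, 0.7, -0.6]
width: -0.005
```

```bash
python3 st.py
```

```text
t 12.05 jig [-129.7  -20.4  142.3] F jig [-7.3  -0.65 -0.57] w -0.005
[[0.002, -0.022, -1.0], [1.0, 0.001, 0.002], [0.001, -1.0, 0.022]]
```

Request:
jog_arm:
  increments:
    - [0,-0.002,-0.003,-0.02,0,0,0]
    - [0,-0.002,-0.003,-0.01,0,0,0]

```text
time: 12.3
tool_pos: [0.4606, -0.0662, 0.1432]
tcp_rot: [-1.29, -1.068, 1.069]
wrist_force: [-5.7, 1.2, -1.6]
width: 0.0
```

Request:
jog_arm:
  increments:
    - [0,-0.002,-0.0033,-0.01,0,0,0]
    - [0,-0.002,-0.0033,-0.01,0,0,0]

```text
time: 12.55
tool_pos: [0.4624, -0.0666, 0.1443]
tcp_rot: [-1.298, -1.075, 1.065]
wrist_force: [-5.5, 0.8, -0.3]
width: -0.002
```

```bash
python3 st.py
```

```text
t 12.55 jig [-126.5  -20.4  144.3] F jig [-5.51 -0.23 -0.33] w -0.002
[[0.002, 0.007, -1.0], [1.0, 0.001, 0.002], [0.001, -1.0, -0.007]]
```

Request:
jog_arm:
  increments:
    - [0,-0.0025,-0.0042,-0.008,0,0,0]
    - [0,-0.0025,-0.0042,-0.008,0,0,0]
    - [0,-0.0025,-0.0042,-0.008,0,0,0]

```text
time: 12.92
tool_pos: [0.4682, -0.0677, 0.1478]
tcp_rot: [-1.305, -1.081, 1.061]
wrist_force: [-5.1, 0.1, -0.9]
width: -0.006
```

```bash
python3 st.py
```

```text
t 12.925 jig [-120.6  -20.4  147.8] F jig [-4.99 -0.83 -0.92] w -0.006
[[0.002, 0.017, -1.0], [1.0, 0.001, 0.002], [0.001, -1.0, -0.017]]
```

Request:
jog_arm:
  increments:
    - [0,-0.002,-0.0042,0,0,0,0]
    - [0,-0.002,-0.0042,-0.006,0,0,0]
    - [0,-0.002,-0.0042,-0.006,0,0,0]
    - [0,-0.0018,-0.0042,-0.006,0,0,0]

```text
time: 13.42
tool_pos: [0.4783, -0.0695, 0.1525]
tcp_rot: [-1.307, -1.083, 1.06]
wrist_force: [-5.4, 1.5, 1.2]
width: 0.0
```

```bash
python3 st.py
```

```text
t 13.425 jig [-110.4  -20.3  152.5] F jig [-5.55  0.52  1.19] w 0.0
[[0.002, 0.019, -1.0], [1.0, 0.001, 0.002], [0.001, -1.0, -0.019]]
```

Request:
jog_arm:
  increments:
    - [0,-0.0016,-0.004,-0.002,0,0,0]
    - [0,-0.0014,-0.004,-0.004,0,0,0]
    - [0,-0.0012,-0.004,-0.004,0,0,0]
    - [0,-0.001,-0.004,-0.004,0,0,0]

```text
time: 13.92
tool_pos: [0.494, -0.0723, 0.1577]
tcp_rot: [-1.317, -1.091, 1.054]
wrist_force: [-2.3, 0.7, -0.9]
width: -0.004
```

```bash
python3 st.py
```

```text
t 13.925 jig [-94.4 -20.2 157.7] F jig [-2.42  0.27 -0.87] w -0.004
[[0.002, 0.032, -0.999], [1.0, 0.002, 0.002], [0.002, -0.999, -0.032]]
```

Request:
jog_arm:
  increments:
    - [0,-0.0006,-0.0035,0.005,0,0,0]
    - [0,-0.0004,-0.0035,0.005,0,0,0]
    - [0,-0.0002,-0.0035,0.005,0,0,0]
    - [0,0,-0.003,0.003,0,0,0]

```text
time: 14.42
tool_pos: [0.5107, -0.0755, 0.1604]
tcp_rot: [-1.306, -1.082, 1.06]
wrist_force: [0.7, 0.0, 0.3]
width: -0.0
```

```bash
python3 st.py
```

```text
t 14.425 jig [-77.4 -20.2 160.4] F jig [0.7  0.14 0.3 ] w -0.0
[[0.002, 0.019, -1.0], [1.0, 0.002, 0.002], [0.002, -1.0, -0.019]]
```

```bash
python3 - <<'E'
from jig import *
p=read_camera('side')
cv2.imwrite('pics/5.png',overlay(p,4,(190,170,140,150)))
for t in('handle','pad'):
  for r in spotter.spot_point(p,t)[:2]: print(t,r['p'],r['location'])
print(proj(p,W([[-27,-20,115.6],[-62,-20,125],[-5,-20,42]])))
E
```

```text
handle 0.8 [255.8, 222.0]
pad 0.8 [279.6, 237.0]
[[268.70048664 223.85677187]
 [251.85902452 223.02543445]
 [278.11996384 246.03257171]]
```

View pics/5.png

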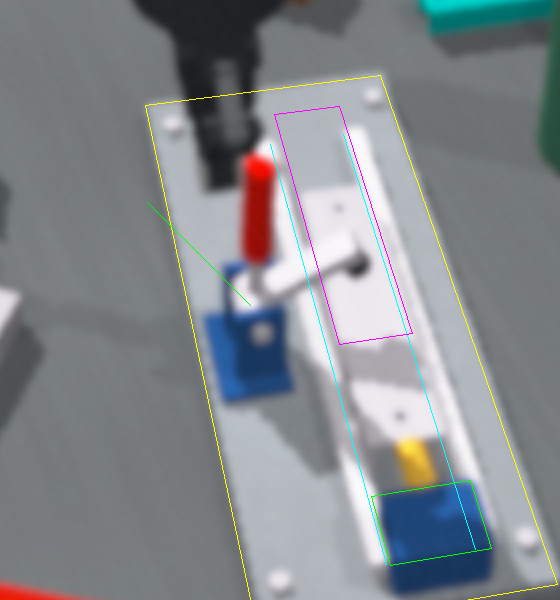

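The handle (258,205 in the crop) is now about upright, with the arm dropping towards the channel. I'll keep pushing gently.

Request:
jog_arm:
  increments:
    - [0,0,-0.003,0,0,0,0]
    - [0,0,-0.003,0,0,0,0]

```text
time: 14.82
tool_pos: [0.5167, -0.0767, 0.1607]
tcp_rot: [-1.307, -1.083, 1.06]
wrist_force: [-0.7, -0.3, -0.2]
width: 0.003
```

```bash
python3 st.py; python3 - <<'E'
from jig import *
p=read_camera('side')
cv2.imwrite('pics/6.png',overlay(p,4,(190,170,140,150)))
for t in('handle','pad'):
  for r in spotter.spot_point(p,t)[:2]: print(t,r['p'],r['location'])
E
```

```text
t 14.825 jig [-71.3 -20.3 160.7] F jig [-0.65 -0.39 -0.24] w 0.003
[[0.002, 0.019, -1.0], [1.0, 0.002, 0.002], [0.002, -1.0, -0.019]]
handle 0.88 [272.3, 225.3]
pad 0.65 [280.3, 244.5]
```

The handle is now at (272,225), and I predicted (269,224) for shut, so the clamp has snapped. Retreating.

Request:
jog_arm:
  increments:
    - [0,0,0.01,0,0,0,0]
    - [0,-0.01,0.03,0,0,0,0]
    - [0,-0.03,0.04,0,0,0,0]
    - [0.02,-0.04,0.04,0,0,0,0]
    - [0.04,-0.03,0,0,0,0,0]
    - [0.05,0,0,0,0,0,0]
    - [0.05,0,0,0,0,0,0]
    - [0.05,0,0,0,0,0,0]
    - [0,0,0,0,0,0,0]

```text
time: 16.1
tool_pos: [0.4276, 0.1584, 0.272]
tcp_rot: [-1.307, -1.083, 1.055]
wrist_force: [-0.5, -0.1, -0.4]
width: -0.003
```

```bash
python3 st.py; python3 - <<'E'
from jig import *
a=read_camera('top');p=read_camera('side')
A=overlay(a,3,(185,145,185,150));B=overlay(p,3,(190,170,160,150))
cv2.imwrite('pics/7.png',np.hstack([cv2.resize(A,(480,389)),cv2.resize(B,(320,300)) if 0 else cv2.resize(B,(320,389))]))
C=cloud(a)
for r in spotter.masks_of(a,'channel'):
    u,v=map(int,r['location'])
    if np.linalg.norm(C[v,u,:2]-[.59,-.09])<.09:
        q=C[r['mask']&(abs(C[...,2]-.0415)<.005)];q=q[~np.isnan(q[:,0])];j=J(q);print(r['p'],np.round(np.percentile(j[:,0],[1,50,99]),1),np.round(np.percentile(j[:,1],[.5,50,99.5]),1))
for q in(a,p):
  D=cloud(q)
  for t in('handle','pad','disc','can','square'):
    for r in spotter.spot_point(q,t)[:1]: u,v=np.round(r['location']).astype(int);print(t,round(r['p'],2),u,v,np.round(D[v,u],3))
E
```

```text
t 16.1 jig [-202.5  194.2  272. ] F jig [-0.44 -0.14 -0.4 ] w -0.003
[[0.005, 0.02, -1.0], [1.0, 0.004, 0.005], [0.004, -1.0, -0.02]]
0.94 [-20.1  -0.   19.4] [-114.5  -16.7   64.5]
pad 0.92 284 194 [ 0.563 -0.078  0.121]
disc 0.96 340 140 [ 0.708 -0.229  0.008]
can 0.66 242 114 [0.748 0.007 0.085]
square 0.72 329 274 [ 0.391 -0.191  0.003]
handle 0.73 270 222 [ 0.561 -0.09   0.126]
pad 0.66 279 247 [ 0.58  -0.096  0.048]
disc 0.8 362 282 [ 0.719 -0.219  0.008]
can 0.71 336 207 [ 0.764 -0.016  0.028]
square 0.62 213 326 [ 0.395 -0.207  0.014]
```

View pics/7.png

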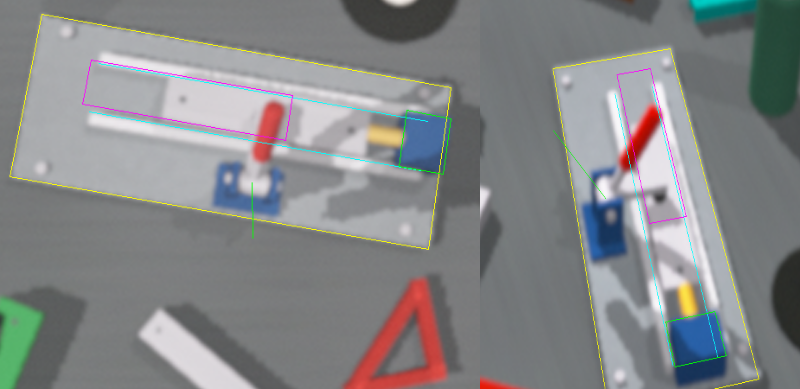

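The clamp is shut: the handle leans to +x and the pad is down on the channel at (660,197). The channel is still at the pin, and the bystanders haven't moved. Handing in.

```bash
python3 -c "
from workcell import bot
print(bot.finish_job())"
```

```text
the job is handed in; nothing more can be done
None
```

I slid the channel home against the stop pin, snapped the clamp shut on it, and handed the job in at about 16 s of the 58 s allowed.

- **Channel:** I pushed the grey channel about 70 mm. Sliding took about 2.5 N. It then stood solid at 7 to 9 N, some 5 to 6.5 N beyond friction, and I saw nothing near the 20 N ramming limit.
- **Clamp:** I pushed the handle along its arc, with readings of 7.4 N at most. Force is read only at the end of each move, so brief peaks in between would not show. The lever snapped over just past upright, and the arm then backed clear.

**Last checks:**
- **Clamp shut:** The side camera puts the handle about where it should be when shut, with the pad down on the channel.
- **Channel position:** Its stop-side end is at jig y = -114.5 mm, against -114.1 mm before clamping, so it did not move within camera error.
- **Bystanders:** The disc, can and square are where they were, within the 5 to 10 mm scatter of the detections.
- **Disagreement:** In the top view the network put the pad at the red handle above it. That handle hides the pad from the top camera, so I went by the side view.

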